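Set the clamp on the flute joint

ROBOT

A 6-joint arm with a two-finger parallel gripper is mounted at the origin on the work surface. World frame = base frame: x ahead of the robot, y to its left, z up, the work surface at z = 0. Lengths are in m, angles in degrees, forces in N, time in s.
With the tool pointing down it reaches from about 0.375 to 0.9 m from the base axis. Payload 3.1 kg.
Tool frame: the origin (TCP) lies midway between the tips of the shut fingers; the grasp point (between the pads) lies 19 mm behind it; z points along the fingers, y is the direction in which the jaws open and shut (so a half turn about z gives the same grasp; the last joint's range is limited). The gripper opens to 87 mm and grips with 3 to 60 N. Pads are 19 mm wide; open, the fingers measure 117 mm over their backs; the gripper's body (75 mm by 190 mm) begins 51 mm behind the grasp point.
Start: joints at [53.371, 30.224, 82.088, -0, 67.689, -10.227], TCP at [0.278, 0.56, 0.223] pointing down, gripper open.
Joint ranges: [-176.69, 176.69], [-43.24, 126.21], [12.49, 139.97], [-82, 262], [0, 151.66], [-163.58, 163.58]. Speed limits (degrees/s): [159.86, 159.86, 180, 180, 180, 180].

INTERFACE

Orientations are given as a 3x3 rotation matrix whose columns are the frame's x, y, z axes.
In Python, from rig import status, vision, bot, models gives the robot as it stands.
- The arm moves only by the tool send_rows, never from a script. Its argument "moves" is a list of rows, each a list of 7 numbers: the shift along the tool's x, y, z in units of 25 mm (1.0 is 25 mm), then the turn, a rotation vector about the tool's x, y, z in units of 10 degrees (1.0 is 10 degrees), then the closure, from -1 (fully open) to 1 (shut), so that 0 is half open. In form: [[dx, dy, dz, rx, ry, rz, hand], ...]. A call has 1 to 12 rows; each row shifts and turns the commanded pose from where the row before left it, along the tool's axes as they then stand; what a row does not reach is not made up. A row lasts 1/8 s, in which the tool goes at most 62.5 mm and 10.7 degrees, less where a joint would pass 70% of its speed; a pose out of reach is approached as far as the arm can. A call is refused whole if a number of a shift passes 1 or a number of a turn 1, either way. A call with a gripper value outside its range is refused whole. The fingers move at their own pace and stop on an object; the grip force is fixed at half the most. Time passes only in rows, so rows that do not move let the fingers close. It gives the time, the measured TCP pose, the force and the opening at its end, in the units of the state.
- status.read_state(): the state, without advancing time (a new reading comes with each control period).
- vision.capture(name): name is "scene" or "top"; returns a dict with "img" (400x640x3 uint8, red, green, blue), "depth" (400x640 float32, m along the optical axis (not along the pixel's ray), 0 where there is no reading), "fx", "fy", "cx", "cy" (pixels), "distortion" ([k1, k2, p1, p2, k3] as OpenCV has them; the pictures are not rectified), "pose" (4x4, takes a point from camera to world coordinates). Camera axes: x right, y up, looking along -z (the intrinsics and any distortion apply to the point x, -y, -z); pixel columns grow to the right and rows downward; lengths in m; the calibration is good to about 2 mm. A picture is of the moment at which its call begins.
- bot.hand_in(): hands the job in, once; it reports no verdict.
Trained networks look in the newest picture that a camera, given by its name, has taken for a name from the list of things; names that differ only in an ending like _2 or _b are one class to them, and where a whole thing is asked for, a point or a joint stands for the part that bears it (a point fixed in the world has none). Each returns a list of dicts, best first, with "confidence" (0 to 1); they miss things now and then, are a little off and sometimes report something else, mostly with a low value. They report only what shows in the picture. A call takes as long as a camera call. They do not tell look-alikes from the thing itself.
- models.masks_of(camera, name): "mask" (400x640 bool, what is visible of it) and "extent" ([left, top, right, bottom] in pixels, round what is visible of it).
- models.landmark_of(camera, name): "point" ([column, row] in pixels: a listed point, or the origin of a listed thing).
The state is a dict: "time_s": time; "joint_positions": joint angles; "qvel": joint speeds; "tau": joint torques, N m; "position": TCP position; "tcp_rot": TCP orientation; "force": force on the tool from outside, world axes, zero at the start; "moment": the same for the moment, N m; "opening": opening from 0.0 (shut) to 1.0 (fully open).
Only numpy, scipy, OpenCV 4.12 (cv2) and the standard library are available. Lean on these libraries where they do the work, as an engineer would, in place of code of your own. Each camera call takes 0.05 s, during which the arm holds its last target.

TASK

On the wooden clamping board one of the two thumbscrew clamps holds the flute joint, the tube with key cups on it; the other holds a plain mandrel tube. Turn the thumbscrew of the flute's clamp clockwise until it seats, then back it off a quarter turn and finish still gripping that thumbscrew, holding it there without letting go. Leave the other clamp's screw as it is, both tubes lying in their clamps, and the other things on the bench where they are.

Things in the scene. Friction and masses are not known exactly. Their poses are not given: they have to be found in the camera images.
- clamp_board: Wooden board, 170 mm (its x) by 300 mm (its y) by 12 mm thick, fixed to the bench; origin at the centre of its underside, z up. It carries two equal aluminium bridge clamps, their screws at x = 0, y = +95 mm (left) and y = -95 mm (right). Each bridge is 70 mm wide along y, 26 mm along x and 60 mm high; a tube lies under it along the board's x in two black V rests.
- screw_left (a joint): Angle of the left (board's +y) thumbscrew, rad: 0 = fully seated (a firm stop; the wing then lies lengthwise along the tube in the clamp), growing as it is backed off, counter-clockwise seen from above (1.57 = wing straight across the tube). It starts 0.9 to 2.6 rad open, turns with light steady friction of about 0.06 N m and stays where it is left.
- screw_right (a joint): Angle of the right (board's -y) thumbscrew, rad: 0 = fully seated (a firm stop; the wing then lies lengthwise along the tube in the clamp), growing as it is backed off, counter-clockwise seen from above (1.57 = wing straight across the tube). It starts 0.9 to 2.6 rad open, turns with light steady friction of about 0.06 N m and stays where it is left.
- screw_left_wing (a point): Centre of the flat wing of the left thumbscrew, on its turning axis, 88 mm above the bench; both screws are alike. The wing is a steel bar 44 mm long (this point's own x axis, horizontal), 12 mm thick (its y) and 34 mm tall (from 70 to 104 mm above the bench), ends rounded; it is free on both flat sides down to the aluminium crossbar, whose top is 60 mm above the bench. The screw turns without moving up or down.
- screw_right_wing (a point): Centre of the flat wing of the right thumbscrew, on its turning axis, 88 mm above the bench; both screws are alike. The wing is a steel bar 44 mm long (this point's own x axis, horizontal), 12 mm thick (its y) and 34 mm tall (from 70 to 104 mm above the bench), ends rounded; it is free on both flat sides down to the aluminium crossbar, whose top is 60 mm above the bench. The screw turns without moving up or down.
- screw_left_end (a point): Point at one end of the left wing, 22 mm from the screw's axis, at the same height as the wing's centre.
- screw_right_end (a point): Point at one end of the right wing, 22 mm from the screw's axis, at the same height as the wing's centre.
- flute_mid (a point): Middle of the flute joint, on its tube's axis, 29 mm above the bench and within 10 mm of the axis of the screw over it: a bright metal tube 190 mm long (its x), 19 mm across (22 mm at the end rings), with six round key cups 17 mm across and a thin rod along its top, lying loose in one of the two clamps (either one) and showing 80 mm on each side of the bridge.
- mandrel_mid (a point): Middle of the mandrel, on its axis, 29 mm above the bench: a plain bright metal tube, 190 mm long (its x), 19 mm across, no keys, lying loose in the other clamp.
- tin_mid (a point): Centre of a flat round tin, 48 mm across, 20 mm high, on the board between the clamps; a bystander.
- collar_mid (a point): Centre of a brass ring, 30 mm across, 12 mm high, on the board between the clamps; a bystander.
- tub_mid (a point): Centre of a white tub with lid, 84 mm across, 75 mm high, beyond the board; a bystander.
- thimble_mid (a point): Centre of a small clear plastic cup, 36 mm across, 28 mm high, on the robot's side of the board; a bystander.
- glue_mid (a point): Centre of a small white glue bottle, 28 mm across, 75 mm high, beyond the board; a bystander.
- marker_mid (a point): Middle of a marker pen lying on the bench to the left of the board, 130 mm long (its x), 12 mm across; a bystander.
- driver_grip (a point): Middle of the black handle of a screwdriver 160 mm long, lying on the robot's side of the board, handle about 26 mm across; a bystander.
Things that resemble listed ones, but are neither listed nor needed, are in the scene too. Leave any red or yellow look-alike of the part that bears flute_mid alone.

How it is judged:
By the outcome, as a careful person would: the job done as asked, in the order asked, and still so for the second after the job is handed in, while the arm keeps its last pose, push and grip.
It also fails if it takes over 54 s, if anything falls off the work surface, if the arm or the gripper's body presses on something with over 40 N, if the wrist force passes 120 N, or if a joint passes its speed limit or range.

## Working session

There is one attempt and no reset: what is moved stays moved. The work goes in short steps, Python scripts to look and compute and a tool call to move; the robot and the scene stay as the last step left them, time stands still between calls to the robot, and variables do not carry over. Pictures are saved under pics/ and viewed, and the job is handed in when it is done.

Besides the shell and the picture viewer there is one more tool, called as a command line: name --pt "numbers of a row" for each row, then --argument value for the rest. send_rows: Moves the arm, as the interface text tells. Its arguments: {"type":"object","properties":{"moves":{"type":"array"}},"required":["moves"]}

```bash
mkdir -p pics; ls; cat > h.py <<'E'
import numpy as np,cv2
from rig import status,vision,bot,models
def cap(n,f=None):
    c=vision.capture(n)
    if f: cv2.imwrite('pics/'+f,c['img'][:,:,::-1])
    return c
def ray(c,px):
    K=np.array([[c['fx'],0,c['cx']],[0,c['fy'],c['cy']],[0,0,1.]])
    u=cv2.undistortPoints(np.array([[px]],float),K,np.array(c['distortion'],float))[0,0]
    P=np.array(c['pose']); d=P[:3,:3]@np.array([u[0],-u[1],-1]); return P[:3,3],d
def atz(c,px,z):
    o,d=ray(c,px); return o+d*(z-o[2])/d[2]
def proj(c,p):
    K=np.array([[c['fx'],0,c['cx']],[0,c['fy'],c['cy']],[0,0,1.]])
    P=np.array(c['pose']); q=P[:3,:3].T@(np.array(p)-P[:3,3]); q=np.array([q[0],-q[1],-q[2]])
    return cv2.projectPoints(q[None],np.zeros(3),np.zeros(3),K,np.array(c['distortion'],float))[0][0,0]
E
python3 - <<'E'
from h import *
Z={'screw_left_wing':.088,'screw_right_wing':.088,'screw_left_end':.088,'screw_right_end':.088,'flute_mid':.029,'mandrel_mid':.029,'clamp_board':0,'tin_mid':.022,'collar_mid':.018}
for n in ('scene','top'):
    c=cap(n,n+'1.png'); print(n,np.round(c['pose'],3).tolist(),c['fx'])
    for k,z in Z.items():
        for r in models.landmark_of(n,k)[:3]: print(k,round(r['confidence'],2),np.round(r['point'],1),np.round(atz(c,r['point'],z),4))
print(status.read_state())
E
```

```text
pics
scene [[0.77, -0.404, 0.494, 0.932], [0.638, 0.472, -0.608, -0.4], [0.012, 0.784, 0.621, 0.558], [0.0, 0.0, 0.0, 1.0]] 416.8430828869363
screw_left_wing 0.54 [306.  200.7] [0.5573 0.0388 0.088 ]
screw_left_wing 0.43 [287.1 279.2] [ 0.6532 -0.1155  0.088 ]
screw_right_wing 0.92 [228.9 266. ] [ 0.57  -0.153  0.088]
screw_right_wing 0.72 [241.1 258.9] [ 0.5732 -0.1315  0.088 ]
screw_right_end 0.97 [244.1 259.4] [ 0.5774 -0.1293  0.088 ]
flute_mid 0.97 [305.9 224.2] [0.5555 0.0406 0.029 ]
flute_mid 0.81 [397.6 176. ] [0.6066 0.2882 0.029 ]
flute_mid 0.8 [280.3 149.5] [0.3396 0.2    0.029 ]
mandrel_mid 0.67 [230.4 282.8] [ 0.5537 -0.1444  0.029 ]
clamp_board 0.66 [305.7 200.5] [0.4863 0.1209 0.    ]
clamp_board 0.59 [273.9 264.6] [ 0.5606 -0.0529  0.    ]
tin_mid 0.86 [267.7 248.4] [ 0.5402 -0.0461  0.022 ]
collar_mid 0.63 [292.1 279.2] [ 0.6181 -0.0679  0.018 ]
top [[-0.012, 0.983, -0.186, 0.363], [-1.0, -0.011, 0.006, 0.074], [0.004, 0.186, 0.983, 1.014], [0.0, 0.0, 0.0, 1.0]] 445.64250127338084
screw_left_wing 0.65 [336.2 197.3] [0.5566 0.0414 0.088 ]
screw_right_wing 0.44 [425.5 
[... 702 characters left out ...]
01,  8.20873196e+01,  6.66476395e-04,
        6.76872612e+01, -1.02264110e+01]), 'qvel': array([ 0.04611203, -0.02752143, -0.00159605, -0.03911438,  0.07764015,
       -0.02117599]), 'tau': array([-7.80131381e-05, -4.40016532e+01, -1.76990873e+01,  6.33533648e-02,
        5.04003174e-02, -1.70045149e-05]), 'position': array([0.27788058, 0.55981972, 0.2225629 ]), 'tcp_rot': array([[-8.95689047e-01,  4.44680931e-01,  2.33084133e-05],
       [ 4.44680932e-01,  8.95689046e-01,  4.93881962e-05],
       [ 1.08489859e-06,  5.46012733e-05, -9.99999999e-01]]), 'force': array([ 0.82181947, -0.37901251,  0.52005163]), 'moment': array([-0.04239904,  0.03481289, -0.0457749 ]), 'opening': 1.0052599705125}
```

```bash
python3 - <<'E'
import cv2
a=cv2.imread('pics/top1.png'); s=cv2.imread('pics/scene1.png')
cv2.imwrite('pics/top1z.png',cv2.resize(a[120:300,230:480],(800,576),interpolation=cv2.INTER_CUBIC))
cv2.imwrite('pics/scene1z.png',cv2.resize(s[150:330,180:430],(800,576),interpolation=cv2.INTER_CUBIC))
E
```

```text
(no output)
```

View pics/top1.png

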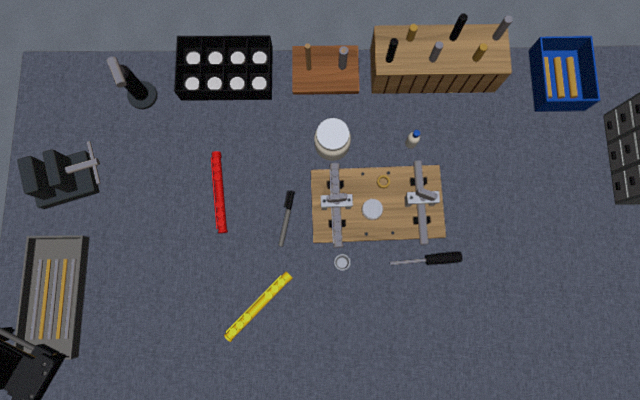

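View pics/top1z.png

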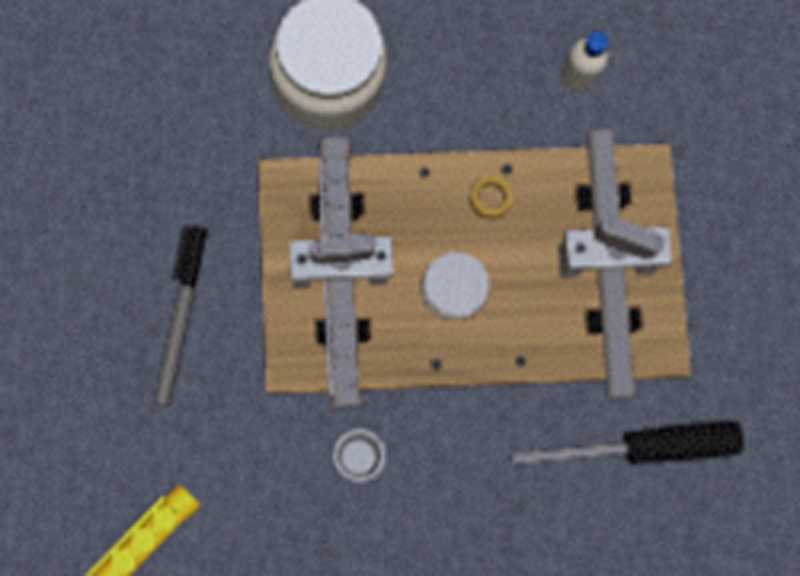

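View pics/scene1z.png

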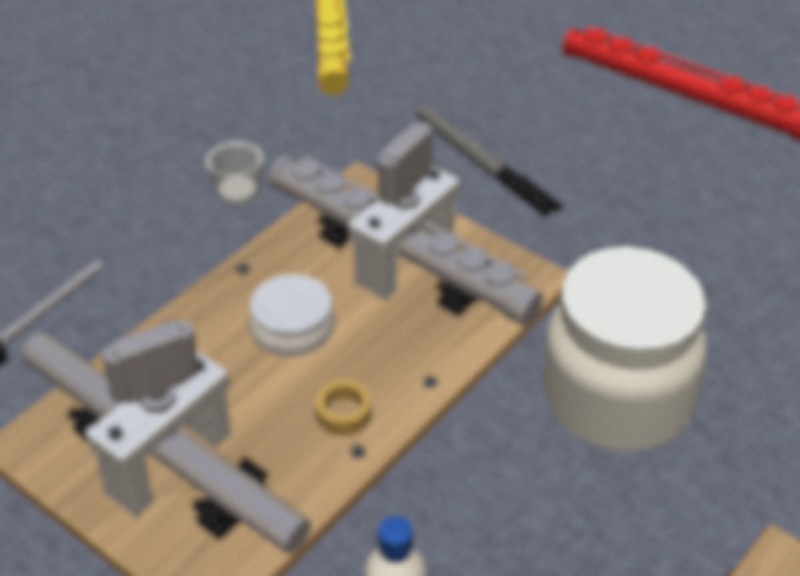

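The candidates for the flute are the bright keyed tube in the left clamp (top px 336,205), the red look-alike (219,191) and the yellow look-alike (260,304). The bright keyed one lying in the clamp is the flute, and the crop shows its cups. So the left screw, at px 336,197, is the target. Next I measure the wing angle and the board's yaw.

```bash
python3 - <<'E'
from h import *
for n in ('top','scene'):
    c=cap(n); K=np.array([[c['fx'],0,c['cx']],[0,c['fy'],c['cy']],[0,0,1.]])
    v,u=np.mgrid[:400,:640]; p=np.stack([u,v],-1).reshape(-1,1,2).astype(float)
    q=cv2.undistortPoints(p,K,np.array(c['distortion'],float))[:,0]
    d=c['depth'].reshape(-1); X=np.stack([q[:,0]*d,-q[:,1]*d,-d],1); P=np.array(c['pose']); W=X@P[:3,:3].T+P[:3,3]; W=W[d>0]
    for nm,ctr in (('L',(.556,.041)),('R',(.562,-.148))):
        m=(W[:,2]>.078)&(W[:,2]<.115)&(np.hypot(W[:,0]-ctr[0],W[:,1]-ctr[1])<.04)
        w=W[m]; t=w[w[:,2]>.098]
        for s,l in ((w,'all'),(t,'topface')):
            if len(s)<5: print(n,nm,l,len(s));continue
            r=cv2.minAreaRect((s[:,:2]*1000).astype(np.float32)); _,_,vt=np.linalg.svd(s[:,:2]-s[:,:2].mean(0),full_matrices=False)
            print(n,nm,l,len(s),s.mean(0).round(4),'rect',np.round(r[0],1),np.round(r[1],1),round(r[2],1),'pca',np.degrees(np.arctan2(vt[0,1],vt[0,0])).round(1),s[:,2].max().round(4))
    for nm,y in (('flute',.04),('mandrel',-.148)):
        m=(W[:,2]>.022)&(W[:,2]<.05)&(abs(W[:,1]-y)<.022)&(abs(W[:,0]-.556)<.1)&(abs(W[:,0]-.556)>.02)
        s=W[m]; _,_,vt=np.linalg.svd(s[:,:2]-s[:,:2].mean(0),full_matrices=False)
        print(n,nm,len(s),s.mean(0).round(4),np.degrees(np.arctan2(vt[0,1],vt[0,0])).round(2))
    m=(W[:,2]>.055)&(W[:,2]<.065)&(abs(W[:,0]-.556)<.05)
    for y in (.04,-.148):
        s=W[m&(abs(W[:,1]-y)<.05)]; r=cv2.minAreaRect((s[:,:2]*1000).astype(np.float32)); print('bar',y,len(s),r)
    for k in ('screw_left_wing','screw_right_wing','tub_mid'):
        for r in models.masks_of(n,k)[:2]: print(k,r['confidence'],r['extent'],r['mask'].sum())
E
```

```text
top L all 153 [0.5547 0.0416 0.1007] rect [556.4  41.2] [12.7 40.6] 4.3 pca -84.2 0.1091
top L topface 118 [0.5558 0.0413 0.1044] rect [556.6  41.3] [12.4 40.7] 5.2 pca -84.7 0.1091
top R all 177 [ 0.5603 -0.1465  0.0991] rect [ 562.2 -148.2] [43.5 13.3] 67.6 pca 68.2 0.1111
top R topface 121 [ 0.5613 -0.1475  0.1044] rect [ 562.1 -148.5] [42.9 13.3] 66.9 pca -111.8 0.1111
top flute 760 [0.5493 0.0419 0.0397] -178.42
top mandrel 644 [ 0.5535 -0.1472  0.0365] -178.28
bar 0.04 229 ((556.0949096679688, 40.992332458496094), (25.532133102416992, 70.12422180175781), 1.4148728847503662)
bar -0.148 217 ((561.6744995117188, -148.48361206054688), (26.231342315673828, 69.93173217773438), 1.19886314868927)
screw_left_wing 0.69 [327.5, 193.7, 344.8, 202.1] 127
screw_right_wing 0.63 [415.4, 189.7, 439.3, 203.3] 209
screw_right_wing 0.22 [310.2, 163.2, 445.3, 242.0] 8095
tub_mid 0.76 [316.0, 118.7, 351.2, 162.1] 1228
scene L all 275 [0.5598 0.0352 0.0951] rect [557.2  38.8] [12.  43.8] 4.8 pca -87.2 0.1056
scene L topface 129 [0.5581 0.0366 0.1029] rect [557.   38.8] [11.7 43.9] 5.3 pca -84.8 0.1056
scene R all 498 [ 0.5648 -0.1527  0.0948] rect [ 561.9 -150.7] [43.2 14.3] 69.0 pca -112.5 0.1061
scene R topface 229 [ 0.5633 -0.1517  0.1028] rect [ 561.9 -150.5] [42.9 13.9] 69.5 pca -112.1 0.1061
scene flute 990 [0.5632 0.0358 0.0372] 1.73
scene mandrel 1112 [ 0.5747 -0.1534  0.035 ] 2.14
bar 0.04 324 ((556.45654296875, 39.27080154418945), (27.37793731689453, 71.34761810302734), 2.3074967861175537)
bar -0.148 495 ((562.3402099609375, -150.540771484375), (27.06656265258789, 70.8601303100586), 1.0726027488708496)
screw_left_wing 0.84 [300.9, 189.1, 316.7, 213.5] 298
screw_right_wing 0.97 [212.1, 251.0, 244.4, 279.6] 628
tub_mid 0.64 [347.5, 224.1, 397.3, 290.0] 2679
```

Both cameras agree: the left wing is centred near (0.5565, 0.040), its long axis is at yaw 95°, and the board's yaw is about 1.6°. The screw is therefore about 93° open. First I move over it at height.

send_rows --pt "-0.96 -0.68 0 0 0 0 -1" --pt "-0.96 -0.68 0 0 0 0 -1" --pt "-0.96 -0.68 0 0 0 0 -1" --pt "-0.96 -0.68 0 0 0 0 -1" --pt "-0.96 -0.68 0 0 0 0 -1" --pt "-0.96 -0.68 0 0 0 0 -1" --pt "-0.96 -0.68 0 0 0 0 -1" --pt "-0.96 -0.68 0 0 0 0 -1" --pt "-0.96 -0.68 0 0 0 0 -1" --pt "-0.96 -0.68 0 0 0 0 -1"

```text
time_s: 2.65
position: [0.4178, 0.3, 0.2227]
tcp_rot: [[-0.896, 0.445, 0.001], [0.445, 0.896, 0.0], [-0.0, 0.0, -1.0]]
force: [0.2, -0.4, -0.4]
opening: 1.003
```

send_rows --pt "-0.96 -0.68 0 0 0 0 -1" --pt "-0.96 -0.68 0 0 0 0 -1" --pt "-0.96 -0.68 0 0 0 0 -1" --pt "-0.96 -0.68 0 0 0 0 -1" --pt "-0.96 -0.68 0 0 0 0 -1" --pt "-0.96 -0.68 0 0 0 0 -1" --pt "-0.96 -0.68 0 0 0 0 -1" --pt "-0.96 -0.68 0 0 0 0 -1" --pt "-0.96 -0.68 0 0 0 0 -1" --pt "-0.96 -0.68 0 0 0 0 -1"

```text
time_s: 3.9
position: [0.5571, 0.0409, 0.2227]
tcp_rot: [[-0.896, 0.445, 0.0], [0.445, 0.896, -0.0], [-0.0, 0.0, -1.0]]
force: [0.3, -0.3, -0.1]
opening: 0.998
```

send_rows --pt "0 0 0 0 0 0.98 -1" --pt "0 0 0 0 0 0.98 -1" --pt "0 0 0 0 0 0.98 -1" --pt "0 0 0 0 0 0.98 -1" --pt "0 0 0 0 0 0.98 -1" --pt "0 0 0 0 0 0.96 -1" --pt "0 0 0 0 0 0 -1" --pt "0 0 0 0 0 0 -1"

```text
time_s: 4.9
position: [0.5566, 0.0418, 0.2226]
tcp_rot: [[-0.089, 0.996, 0.0], [0.996, 0.089, -0.0], [-0.0, 0.0, -1.0]]
force: [0.1, -0.2, -0.6]
opening: 1.001
```

```bash
cat >> h.py <<'E'
def st():
    s=status.read_state(); R=s['tcp_rot']
    print('t',round(s['time_s'],2),'p',np.round(s['position'],4),'yaw y',np.degrees(np.arctan2(R[1,1],R[0,1])).round(2),'tilt',np.round(R[:,2],4),'F',np.round(s['force'],1),'M',np.round(s['moment'],2),'open',round(s['opening'],3),'q',np.round(s['joint_positions'],1)); return s
def todo(p):
    s=st(); print('tool units',np.round(s['tcp_rot'].T@(np.array(p)-s['position'])/.025,2))
E
python3 - <<'E'
from h import *
todo((.5565,.040,.068))
E
```

```text
t 4.9 p [0.5566 0.0418 0.2226] yaw y 5.13 tilt [ 0.e+00 -1.e-04 -1.e+00] F [ 0.1 -0.2 -0.6] M [-0.09 -0.01 -0.03] open 1.001 q [ -7.2  25.1  91.8  -0.   63.1 -12.3]
tool units [-0.07 -0.01  6.18]
```

send_rows --pt "-0.07 0 0.9 0 0 0 -1" --pt "0 0 0.9 0 0 0 -1" --pt "0 0 0.9 0 0 0 -1" --pt "0 0 0.9 0 0 0 -1" --pt "0 0 0 0 0 0 -1" --pt "0 0 0 0 0 0 -1"

```text
time_s: 5.65
position: [0.5574, 0.04, 0.1332]
tcp_rot: [[-0.088, 0.996, 0.001], [0.996, 0.088, -0.0], [-0.0, 0.001, -1.0]]
force: [-0.3, -0.3, -0.1]
opening: 0.996
```

```bash
python3 - <<'E'
from h import *
todo((.5565,.040,.068))
cap('top','top2.png'); cap('scene','scene2.png')
a=cv2.imread('pics/top2.png')[140:250,270:410]; s=cv2.imread('pics/scene2.png')[150:280,220:400]
cv2.imwrite('pics/z2.png',np.vstack([cv2.resize(a,(400,300)),cv2.resize(s,(400,290))]))
E
```

```text
t 5.65 p [0.5574 0.04   0.1332] yaw y 5.04 tilt [ 1.1e-03 -1.0e-04 -1.0e+00] F [-0.3 -0.3 -0.1] M [-0.08 -0.    0.02] open 0.996 q [ -7.3  32.1  96.5   0.   51.3 -12.4]
tool units [ 0.   -0.04  2.61]
```

View pics/z2.png

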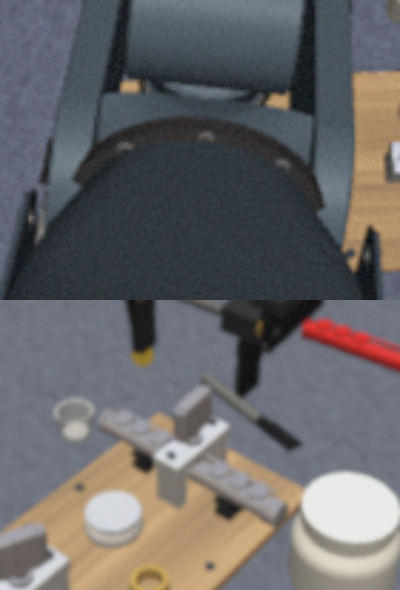

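The top view is blocked by the arm. In the scene view the fingers (crop px 140,355 and 245,385) straddle the left wing (195,420), with the opening across its flat sides. I descend and close.

send_rows --pt "0 -0.04 0.6 0 0 0 -1" --pt "0 0 0.6 0 0 0 -1" --pt "0 0 0.6 0 0 0 -1" --pt "0 0 0.6 0 0 0 -1" --pt "0 0 0.2 0 0 0 -1" --pt "0 0 0 0 0 0 -1" --pt "0 0 0 0 0 0 -1"

```text
time_s: 6.62
position: [0.5562, 0.04, 0.0679]
tcp_rot: [[-0.087, 0.996, 0.001], [0.996, 0.087, -0.0], [-0.0, 0.001, -1.0]]
force: [-0.5, -0.4, -0.2]
opening: 1.0
```

send_rows --pt "0 0 0 0 0 0 0" --pt "0 0 0 0 0 0 0.4" --pt "0 0 0 0 0 0 0.5" --pt "0 0 0 0 0 0 0.6" --pt "0 0 0 0 0 0 0.7" --pt "0 0 0 0 0 0 0.8" --pt "0 0 0 0 0 0 1" --pt "0 0 0 0 0 0 1" --pt "0 0 0 0 0 0 1" --pt "0 0 0 0 0 0 1"

```text
time_s: 7.88
position: [0.5559, 0.04, 0.0676]
tcp_rot: [[-0.087, 0.996, 0.0], [0.996, 0.087, -0.0], [-0.0, 0.0, -1.0]]
force: [0.4, 0.1, -0.8]
opening: 0.139
```

```bash
python3 - <<'E'
from h import *
st()
cap('scene','scene3.png')
s=cv2.imread('pics/scene3.png')[150:280,220:400]
cv2.imwrite('pics/z3.png',cv2.resize(s,(720,520)))
E
```

```text
t 7.88 p [0.5559 0.04   0.0676] yaw y 5.0 tilt [ 3.e-04 -0.e+00 -1.e+00] F [ 0.4  0.1 -0.8] M [-0.04 -0.06 -0.  ] open 0.139 q [ -7.4  38.   98.9   0.   43.  -12.4]
```

View pics/z3.png

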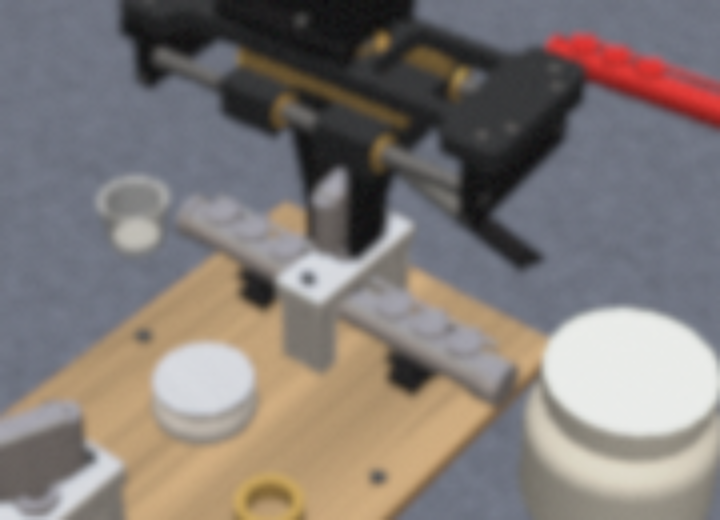

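The wing is gripped between the fingers at crop px 330,215, with the opening at 12.1 mm, which is the wing's thickness. I turn clockwise in stages and watch the moment.

send_rows --pt "0 0 0 0 0 0.3 1" --pt "0 0 0 0 0 0.5 1" --pt "0 0 0 0 0 0.6 1" --pt "0 0 0 0 0 0.6 1" --pt "0 0 0 0 0 0 1"

```text
time_s: 8.55
position: [0.5559, 0.04, 0.0675]
tcp_rot: [[0.258, 0.966, 0.0], [0.966, -0.258, 0.0], [0.0, 0.0, -1.0]]
force: [0.9, -0.1, 0.1]
opening: 0.137
```

```bash
python3 - <<'E'
from h import *
st()
E
```

```text
t 8.55 p [0.5559 0.04   0.0675] yaw y -14.95 tilt [ 2.e-04  1.e-04 -1.e+00] F [ 0.9 -0.1  0.1] M [-0.04  0.01 -0.08] open 0.137 q [-7.4 38.  99.   0.  43.   7.6]
```

send_rows --pt "0 0 0 0 0 0.6 1" --pt "0 0 0 0 0 0.6 1" --pt "0 0 0 0 0 0.6 1" --pt "0 0 0 0 0 0.6 1" --pt "0 0 0 0 0 0.6 1" --pt "0 0 0 0 0 0.6 1" --pt "0 0 0 0 0 0.6 1" --pt "0 0 0 0 0 0.6 1" --pt "0 0 0 0 0 0.6 1" --pt "0 0 0 0 0 0.6 1" --pt "0 0 0 0 0 0 1"

```text
time_s: 9.93
position: [0.5558, 0.0401, 0.0675]
tcp_rot: [[0.965, 0.261, -0.0], [0.261, -0.965, 0.0], [0.0, -0.0, -1.0]]
force: [0.2, 1.3, 0.2]
opening: 0.132
```

```bash
python3 - <<'E'
from h import *
st()
E
```

```text
t 9.93 p [0.5558 0.0401 0.0675] yaw y -74.87 tilt [-0.e+00  2.e-04 -1.e+00] F [0.2 1.3 0.2] M [ 0.07  0.08 -0.09] open 0.132 q [-7.4 38.  99.   0.  43.  67.5]
```

send_rows --pt "0 0 0 0 0 0.4 1" --pt "0 0 0 0 0 0.4 1" --pt "0 0 0 0 0 0.2 1" --pt "0 0 0 0 0 0 1"

```text
time_s: 10.42
position: [0.5557, 0.0401, 0.0675]
tcp_rot: [[0.996, 0.089, -0.0], [0.089, -0.996, 0.0], [-0.0, -0.0, -1.0]]
force: [-0.4, 1.2, -0.6]
opening: 0.136
```

```bash
python3 - <<'E'
from h import *
st()
E
```

```text
t 10.43 p [0.5557 0.0401 0.0675] yaw y -84.92 tilt [-1.e-04  2.e-04 -1.e+00] F [-0.4  1.2 -0.6] M [ 0.12  0.08 -0.08] open 0.136 q [-7.4 38.  99.   0.  43.  77.5]
```

send_rows --pt "0 0 0 0 0 0.2 1" --pt "0 0 0 0 0 0.1 1" --pt "0 0 0 0 0 0 1"

```text
time_s: 10.8
position: [0.5557, 0.0401, 0.0676]
tcp_rot: [[0.999, 0.035, -0.0], [0.035, -0.999, 0.0], [-0.0, -0.0, -1.0]]
force: [-0.2, 1.4, -0.0]
opening: 0.132
```

```bash
python3 - <<'E'
from h import *
st()
E
```

```text
t 10.8 p [0.5557 0.0401 0.0676] yaw y -88.01 tilt [-0.e+00  2.e-04 -1.e+00] F [-0.2  1.4 -0. ] M [0.27 0.09 0.02] open 0.132 q [-7.4 38.  99.   0.  43.  80.6]
```

send_rows --pt "0 0 0 0 0 0.1 1" --pt "0 0 0 0 0 0.1 1" --pt "0 0 0 0 0 0 1"

```text
time_s: 11.18
position: [0.5557, 0.0401, 0.0675]
tcp_rot: [[1.0, 0.001, -0.0], [0.001, -1.0, -0.0], [-0.0, 0.0, -1.0]]
force: [-0.4, 2.1, -0.8]
opening: 0.136
```

```bash
python3 - <<'E'
from h import *
st()
E
```

```text
t 11.18 p [0.5557 0.0401 0.0675] yaw y -89.93 tilt [-1.e-04 -2.e-04 -1.e+00] F [-0.4  2.1 -0.8] M [0.4  0.07 0.53] open 0.136 q [-7.4 38.  99.  -0.  43.  82.6]
```

send_rows --pt "0 0 0 0 0 0.1 1" --pt "0 0 0 0 0 0 1" --pt "0 0 0 0 0 0 1"

```text
time_s: 11.55
position: [0.5557, 0.0401, 0.0676]
tcp_rot: [[1.0, -0.017, -0.0], [-0.017, -1.0, 0.0], [-0.0, -0.0, -1.0]]
force: [0.5, 3.1, 0.0]
opening: 0.139
```

```bash
python3 - <<'E'
from h import *
st();cap('scene');st();cap('scene');st()
E
```

```text
t 11.55 p [0.5557 0.0401 0.0676] yaw y -90.98 tilt [-1.e-04  0.e+00 -1.e+00] F [0.5 3.1 0. ] M [0.47 0.08 0.68] open 0.139 q [-7.4 38.  99.  -0.  43.  83.6]
t 11.6 p [0.5557 0.0401 0.0676] yaw y -90.98 tilt [-1.e-04  0.e+00 -1.e+00] F [ 0.3  3.1 -0.8] M [0.54 0.08 0.63] open 0.136 q [-7.4 38.  99.   0.  43.  83.6]
t 11.65 p [0.5558 0.0401 0.0676] yaw y -90.99 tilt [-0.e+00  1.e-04 -1.e+00] F [ 0.4  4.4 -0.4] M [0.54 0.04 0.63] open 0.136 q [-7.4 38.  99.   0.  43.  83.6]
```

The moment rises from about 0 to 0.65 N m over 3° of extra turn, starting near tool yaw −88°, so that is the stop. I check it in the picture.

```bash
python3 - <<'E'
from h import *
c=cap('scene','scene4.png')
s=cv2.imread('pics/scene4.png')[150:280,220:400]
cv2.imwrite('pics/z4.png',cv2.resize(s,(720,520),interpolation=cv2.INTER_CUBIC))
E
```

```text
(no output)
```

View pics/z4.png

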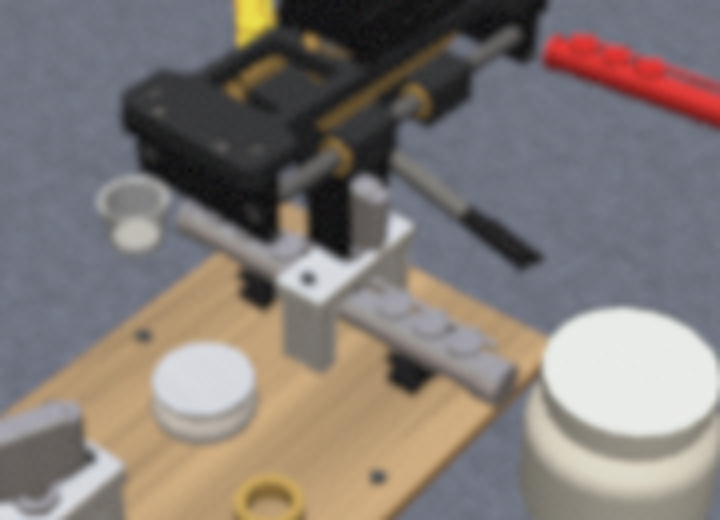

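The wing (crop px 368,215) now lies lengthwise along the flute: seated. I unload in small steps to find where the moment vanishes, which tells me whether the grip slipped.

send_rows --pt "0 0 0 0 0 -0.1 1" --pt "0 0 0 0 0 0 1"

```text
time_s: 11.95
position: [0.5557, 0.0401, 0.0675]
tcp_rot: [[1.0, -0.0, -0.0], [-0.0, -1.0, 0.0], [-0.0, -0.0, -1.0]]
force: [0.5, 3.8, -0.8]
opening: 0.137
```

```bash
python3 - <<'E'
from h import *
st()
E
```

```text
t 11.95 p [0.5557 0.0401 0.0675] yaw y -90.02 tilt [-2.e-04  3.e-04 -1.e+00] F [ 0.5  3.8 -0.8] M [0.61 0.14 0.57] open 0.137 q [-7.4 38.  99.   0.  43.  82.6]
```

send_rows --pt "0 0 0 0 0 -0.1 1" --pt "0 0 0 0 0 0 1"

```text
time_s: 12.2
position: [0.5557, 0.0401, 0.0675]
tcp_rot: [[1.0, 0.017, -0.0], [0.017, -1.0, 0.0], [-0.0, -0.0, -1.0]]
force: [0.6, 3.4, 0.3]
opening: 0.134
```

```bash
python3 - <<'E'
from h import *
st()
E
```

```text
t 12.2 p [0.5557 0.0401 0.0675] yaw y -89.05 tilt [-0.e+00  4.e-04 -1.e+00] F [0.6 3.4 0.3] M [0.61 0.15 0.34] open 0.134 q [-7.4 38.  99.   0.  43.  81.6]
```

send_rows --pt "0 0 0 0 0 -0.1 1" --pt "0 0 0 0 0 0 1"

```text
time_s: 12.45
position: [0.5557, 0.0401, 0.0675]
tcp_rot: [[0.999, 0.034, -0.0], [0.034, -0.999, 0.001], [-0.0, -0.001, -1.0]]
force: [-0.1, 3.5, -0.4]
opening: 0.134
```

```bash
python3 - <<'E'
from h import *
st()
E
```

```text
t 12.45 p [0.5557 0.0401 0.0675] yaw y -88.07 tilt [-1.e-04  5.e-04 -1.e+00] F [-0.1  3.5 -0.4] M [0.63 0.11 0.  ] open 0.134 q [-7.4 38.  99.   0.  43.  80.7]
```

The moment returns to zero at yaw −88.0, so there was no slip and the seat is there. I back off 90°.

send_rows --pt "0 0 0 0 0 -0.3 1" --pt "0 0 0 0 0 -0.6 1" --pt "0 0 0 0 0 -0.6 1" --pt "0 0 0 0 0 -0.6 1" --pt "0 0 0 0 0 -0.6 1" --pt "0 0 0 0 0 -0.6 1" --pt "0 0 0 0 0 -0.6 1" --pt "0 0 0 0 0 -0.6 1"

```text
time_s: 13.45
position: [0.5558, 0.04, 0.0676]
tcp_rot: [[0.68, 0.733, 0.0], [0.733, -0.68, 0.0], [0.0, -0.0, -1.0]]
force: [0.2, 4.0, -0.2]
opening: 0.136
```

send_rows --pt "0 0 0 0 0 -0.6 1" --pt "0 0 0 0 0 -0.6 1" --pt "0 0 0 0 0 -0.6 1" --pt "0 0 0 0 0 -0.6 1" --pt "0 0 0 0 0 -0.6 1" --pt "0 0 0 0 0 -0.6 1" --pt "0 0 0 0 0 -0.6 1" --pt "0 0 0 0 0 -0.3 1" --pt "0 0 0 0 0 0 1" --pt "0 0 0 0 0 0 1"

```text
time_s: 14.7
position: [0.5559, 0.0399, 0.0676]
tcp_rot: [[-0.034, 0.999, 0.0], [0.999, 0.034, -0.0], [-0.0, 0.0, -1.0]]
force: [0.7, 3.0, -1.0]
opening: 0.137
```

```bash
python3 - <<'E'
from h import *
st()
c=cap('scene','scene5.png')
K=np.array([[c['fx'],0,c['cx']],[0,c['fy'],c['cy']],[0,0,1.]])
v,u=np.mgrid[:400,:640]; p=np.stack([u,v],-1).reshape(-1,1,2).astype(float)
q=cv2.undistortPoints(p,K,np.array(c['distortion'],float))[:,0]
d=c['depth'].reshape(-1); X=np.stack([q[:,0]*d,-q[:,1]*d,-d],1); P=np.array(c['pose']); W=X@P[:3,:3].T+P[:3,3]
im=c['img'].reshape(-1,3)
for nm,ct in (('L',(.5565,.039)),('R',(.562,-.1505))):
    m=(d>0)&(W[:,2]>.098)&(W[:,2]<.107)&(np.hypot(W[:,0]-ct[0],W[:,1]-ct[1])<.03)&(im.mean(1)>70)
    t=W[m]; r=cv2.minAreaRect((t[:,:2]*1000).astype(np.float32)); print(nm,m.sum(),r)
for k in ('tin_mid','collar_mid','flute_mid','mandrel_mid','tub_mid','glue_mid','thimble_mid','marker_mid','driver_grip'):
    print(k,[np.round(r['point'],1).tolist() for r in models.landmark_of('scene',k)[:2]])
s=c['img'][150:280,220:400,::-1]
cv2.imwrite('pics/z5.png',cv2.resize(s,(720,520),interpolation=cv2.INTER_CUBIC))
E
```

```text
t 14.7 p [0.5559 0.0399 0.0676] yaw y 1.95 tilt [ 3.e-04 -1.e-04 -1.e+00] F [ 0.7  3.  -1. ] M [ 0.51 -0.03  0.02] open 0.137 q [-7.4 38.  98.9 -0.  43.  -9.3]
L 74 ((553.6949462890625, 28.44627571105957), (16.971200942993164, 25.88680076599121), 57.421653747558594)
R 230 ((562.837158203125, -150.87423706054688), (42.54712677001953, 14.279829978942871), 66.18541717529297)
tin_mid [[269.8, 248.4], [274.6, 264.1]]
collar_mid [[287.4, 280.0]]
flute_mid [[304.8, 224.8]]
mandrel_mid [[229.9, 286.3]]
tub_mid [[376.0, 254.5]]
glue_mid [[304.6, 334.1]]
thimble_mid []
marker_mid [[275.3, 265.9], [330.5, 198.8]]
driver_grip [[166.6, 267.7], [269.3, 247.1]]
```

View pics/z5.png

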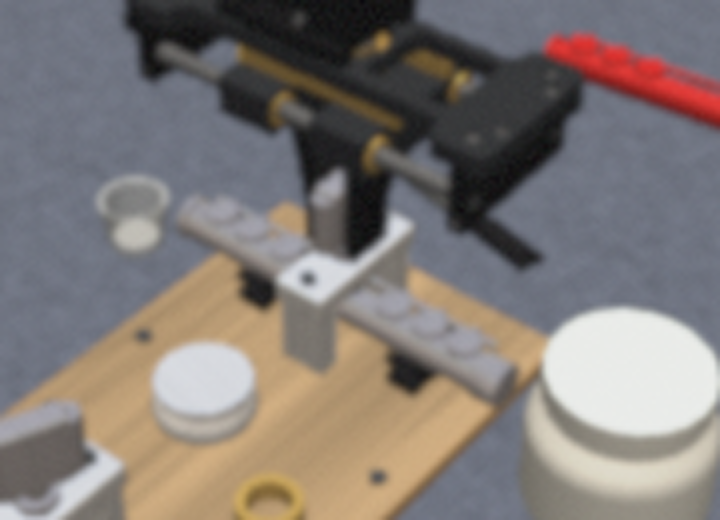

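View pics/scene5.png

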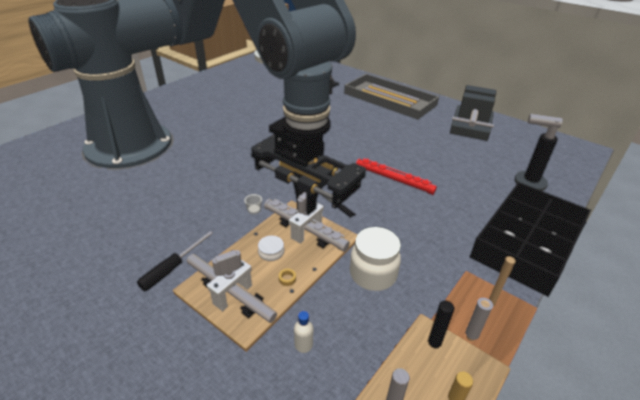

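The wing (crop px 328,215) is held straight across the tube, and everything else is where it was. Tool yaw is 1.95°, 90.0° from the seat. I hand in.

```bash
python3 - <<'E'
from rig import bot
print(bot.hand_in())
E
```

```text
the job is handed in; nothing more can be done
None
```

I turned the flute clamp's thumbscrew (the left one) clockwise to its stop, backed it off a quarter turn, and handed in with the gripper still holding it.

- **Seating:** the wing was about 93° open. Turning clockwise, the moment rose from about 0 to 0.65 N m against the stop. It fell back to zero at tool yaw −88.0°, so the grip had not slipped. The picture showed the wing lengthwise along the flute.
- **Back-off:** I turned it counter-clockwise to tool yaw +1.95°, which is 90.0° from the stop. The picture showed the wing straight across the tube. The opening was 11.9 mm on the 12 mm wing, and the external force was about 3 N.
- **Rest of the bench:** the right screw's wing is still at about 66–69°, as before. In the last picture both tubes lie in their clamps and the things in view look unmoved.
- **Checks that failed or disagreed:**
  - The depth fit of the held wing was no use because the fingers hid most of it, so the final angle rests on the tool yaw and the picture.
  - In that picture the networks missed the cup and misplaced the marker. I could see the cup in place by eye, but the gripper hid part of the marker.

The job was handed in at about 14.8 s, well inside the 54 s limit.

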